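Release the bar-grip carrier from the lamp supply and stand it in the tray

TASK

Take the carrier with the straight bar grip out of the lamp supply: push it straight down until its latch lets go so that it springs up, pull it out, and stand it upright on its foot in the shallow metal tray, then let go of it. Leave the carrier with the round grip latched in its bay.

Things in the scene. Friction and masses are not known exactly. Their poses are not given: they have to be found in the camera images.
- bar_carrier_grip (a point): centre of the bar grip of the carrier to take out (black, grey grip, brass foot, 60 g, 71 mm tall), 60 mm above its underside. Foot 32 (x) x 26 (y) x 10 mm; flange 46 x 36 mm, its top 11 mm below this point; on it the bar, 10 mm thick (x), 34 long (y), 22 tall, flat top 11 mm above this point. z up; x, y as the supply's while in the bay. Freed it is loose in its bay; lift it straight up
- supply: fixed grey lamp supply 130 (x) x 190 (y) x 56 mm, origin centre of underside, z up, dimmer on -x face. Equal bays in its top at x 0, y +45 and -45 mm; either carrier in either. A latched carrier's grip point is at z 82 mm. Pushed down 4 mm (stop at 5 mm; 5 to 11 N) the latch opens and stays open; let up, a spring lifts the carrier to 18 mm above latched. Its foot clears the top at +34 mm
- round_carrier_grip (a point): the same point (60 mm above the underside) of the other carrier, which stays latched. It is like the first but for its grip: a low round grey cap 30 mm across and 14 mm tall on the flange, in place of the bar
- tray_in (a point): centre of the inner floor of the shallow aluminium tray, fixed to the worktop, 150 (x) x 130 (y) x 20 mm outside, walls 4 mm thick, open above, empty; axes as the tray's, z up. A carrier standing on this floor has its grip point 60 mm above it
Not all that is in view belongs to the job. What is shaped like the part that bears round_carrier_grip but red is not meant.

How it is judged (in metres and radians):
On the way, in this order (a step that is already met when the one before it is completed fails the run):
1. the bar-grip carrier is pushed down in its bay, at least 2 mm below its latched height (z of bar_carrier_grip in the frame of supply between 0.07 and 0.08 m).
2. it is released: at least 12 mm above its latched height and still over the supply (z of bar_carrier_grip in the frame of supply above 0.094 m and x of bar_carrier_grip in the frame of supply between -0.02 and 0.02 m).
At the end, for the whole second after the job is handed in: the bar-grip carrier stands upright (within 8 degrees) on the floor of the tray, inside its walls; the round-grip carrier is still latched in its bay (within about 4 mm of its height) (x of bar_carrier_grip in the frame of tray_in between -0.065 and 0.065 m and y of bar_carrier_grip in the frame of tray_in between -0.055 and 0.055 m and z of bar_carrier_grip in the frame of tray_in between 0.054 and 0.066 m and angle between bar_carrier_grip's own z axis and vertical below 0.15 rad and z of round_carrier_grip in the frame of supply between 0.075 and 0.086 m); the robot touches nothing.
It fails at once if the latch of the round-grip carrier is released (z of round_carrier_grip in the frame of supply above 0.088 m).
It also fails if it takes over 48 s, if anything falls off the work surface, if the arm or the gripper's body presses on something with over 40 N, if the wrist force passes 120 N, or if a joint passes its speed limit or range.

ROBOT

A 6-joint arm with a two-finger parallel gripper is mounted at the origin on a cart in front of the work surface, level with it; the furniture and walls round the work are solid. World frame = base frame: x ahead of the robot, y to its left, z up, the work surface at z = 0. Lengths are in mm, angles in rad, forces in N, time in s.
With the tool pointing down it reaches from about 350 to 800 mm from the base axis. Payload 7.3 kg.
Tool frame: the origin (TCP) lies at the very end of the fingers, on their centre line; the grasp point (between the pads) lies manip.tcp_to_grasp behind it (manip.tcp_to_grasp is the distance from the TCP to the grasp point, in mm); z points along the fingers, y is the direction in which the jaws open and shut (so a half turn about z gives the same grasp; the last joint's range is limited). The gripper opens to 85 mm and grips with 20 to 120 N. Pads are 22 mm wide; open, the fingers measure 114 mm over their backs; the gripper's body (76 mm by 85 mm) begins 54 mm behind the grasp point. The pads swing forward as they close: fully open they stand 13 mm farther back than shut.
Start: joints at [1.042, 0.342, 1.524, -0, 1.275, -0.146], TCP at [196.085, 487.027, 231.322] pointing down, gripper open.
Joint ranges: [-2.53, 2.53], [-0.77, 2.02], [0.04, 2.7], [-1, 4.14], [0.28, 2.66], [-3.11, 3.11]. Speed limits (rad/s): [2.57, 2.57, 3.14, 3.14, 3.14, 3.14].

INTERFACE

Orientations are given as a unit quaternion [x, y, z, w].
In Python, from bench import manip gives the robot as it stands.
- The arm moves only by the tool play_rows, never from a script. Its argument "motion" is a list of rows, each a list of 5 numbers: the shift along the world's x, y, z in units of 30 mm (1.0 is 30 mm), then the turn about the world's z in rad, then the gripper's target within -1 to 1 (shut at 1, half-way at 0, fully open at -1). A call has 1 to 12 rows; each row shifts and turns the commanded pose from where the row before left it; what a row does not reach is not made up. A row lasts 1/10 s, in which the tool goes at most 50 mm and 8.59 degrees, less where a joint would pass 70% of its speed; a pose out of reach is approached as far as the arm can. A call is refused whole if a number of a shift passes 1 or a number of a turn 0.15, either way. A call with a gripper value outside its range is refused whole. The fingers move at their own pace and stop on an object; "grip_force" is the grip in N (left out, the last holds). Time passes only in rows, so rows that do not move let the fingers close. It gives the time, the measured TCP pose, the force and the opening at its end, in the units of the state.
- manip.sense(): the state, without advancing time (a new reading comes with each control period).
- manip.capture(name): name is "side" or "top" or "wrist"; returns a dict with "img" (400x640x3 uint8, red, green, blue), "fx", "fy", "cx", "cy" (pixels), "R" (3x3) and "t" (3): a world point X has camera coordinates R X + t. Camera axes: x right, y down, z forward; pixel columns grow to the right and rows downward; lengths in mm; the calibration is good to about 2 mm. The wrist camera is an equidistant fisheye: a pixel r from the principal point sees the ray r / f radians off the axis. A picture is of the moment at which its call begins. There is no depth.
- manip.finish_job(): hands the job in, once; it reports no verdict.
Trained networks look in a picture, given as the dict that the camera call returned (one of the last four; its "shot" number tells which), for a name from the list of things; names that differ only in an ending like _2 or _b are one class to them, and where a whole thing is asked for, a point or a joint stands for the part that bears it (a point fixed in the world has none). Each returns a list of dicts, best first, with "confidence" (0 to 1); they miss things now and then, are a little off and sometimes report something else, mostly with a low value. They report only what shows in the picture. A call takes as long as a camera call. They do not tell look-alikes from the thing itself.
- manip.look_for(label, picture): "xyz" ([x, y, z] in mm, in world coordinates, good to about 4 mm: the middle of the surface that is visible of it).
- manip.outline_of(label, picture): "pixels" (400x640 bool, what is visible of it).
- manip.place_of(label, picture): "xyz" ([x, y, z] in mm, in world coordinates, good to about 4 mm: a listed point, or the origin of a listed thing).
The state is a dict: "time": time; "qpos": joint angles; "joint_velocities": joint speeds; "effort": joint torques, N m; "tool_pos": TCP position; "ee_rot": TCP orientation; "force": force on the tool from outside, world axes, zero at the start; "moment": the same for the moment, N m; "gripper_width": finger opening in mm.
Only numpy, scipy, OpenCV 4.12 (cv2) and the standard library are available. Lean on these libraries where they do the work, as an engineer would, in place of code of your own. Each camera call takes 0.05 s, during which the arm holds its last target.

## Working session

There is one attempt and no reset: what is moved stays moved. The work goes in short steps, Python scripts to look and compute and a tool call to move; the robot and the scene stay as the last step left them, time stands still between calls to the robot, and variables do not carry over. Pictures are saved under pics/ and viewed, and the job is handed in when it is done.

Besides the shell and the picture viewer there is one more tool, called after "Request:" as a command line: name --pt "numbers of a row" for each row, then --argument value for the rest. play_rows: Moves the arm, as the interface text tells. Its arguments: {"type":"object","properties":{"motion":{"type":"array"},"grip_force":{"type":"number"}},"required":["motion"]}

```bash
mkdir -p pics; ls
cat > h.py <<'E'
from bench import manip
import cv2, numpy as np
def save(p,n): cv2.imwrite('pics/'+n+'.png', p['img'][:,:,::-1])
def proj(p,X):
    c=p['R']@np.array(X)+p['t']; return [p['fx']*c[0]/c[2]+p['cx'],p['fy']*c[1]/c[2]+p['cy']]
E
python3 - <<'E'
from h import *
s=manip.sense(); print({k:np.round(v,3) for k,v in s.items()}, manip.tcp_to_grasp)
for n in ['top','side']:
    p=manip.capture(n); save(p,n+'0')
    print(n,np.round(p['R'],3).tolist(),p['t'],p['fx'])
    for l in ['bar_carrier_grip','round_carrier_grip','supply','tray_in']:
        for r in manip.place_of(l,p): print(l,np.round(r['xyz']),round(r['confidence'],2),np.round(proj(p,r['xyz'])))
E
```

```text
pics
{'time': np.float64(0.0), 'qpos': array([ 1.042,  0.343,  1.525,  0.   ,  1.275, -0.146]), 'joint_velocities': array([-0.001, -0.002,  0.002, -0.   ,  0.001, -0.001]), 'effort': array([ 1.0000e-03, -4.3368e+01, -2.4601e+01, -0.0000e+00,  8.0000e-03,
        0.0000e+00]), 'tool_pos': array([195.862, 486.676, 230.612]), 'ee_rot': array([ 0.19 ,  0.982, -0.001, -0.   ]), 'force': array([-0.095,  0.171, -0.077]), 'moment': array([ 0.005, -0.02 ,  0.023]), 'gripper_width': np.float64(85.037)} 18.700000000000003
top [[0.019, -1.0, 0.021], [-0.989, -0.022, -0.146], [0.146, -0.018, -0.989]] [-54.2472239  519.32649768 938.39498593] 453.57750153969266
bar_carrier_grip [ 502. -247.   82.] 0.71 [424. 215.]
round_carrier_grip [480. -38.  56.] 0.91 [322. 225.]
round_carrier_grip [ 484. -160.   86.] 0.56 [382. 223.]
supply [ 493. -200.   -1.] 0.56 [394. 224.]
tray_in [529. 111.   6.] 0.77 [255. 204.]
side [[-0.978, -0.209, 0.009], [-0.094, 0.401, -0.911], [0.187, -0.892, -0.412]] [519.15108586 117.21172361 805.31131453] 385.9588098099103
bar_carrier_grip [ 503. -247.   80.] 0.59 [349. 165.]
round_carrier_grip [473. -39.  60.] 0.87 [349. 202.]
round_carrier_grip [ 494. -160.   83.] 0.52 [348. 175.]
supply [ 495. -204.    1.] 0.55 [349. 197.]
tray_in [529. 114.   5.] 0.64 [310. 254.]
```

View pics/top0.png

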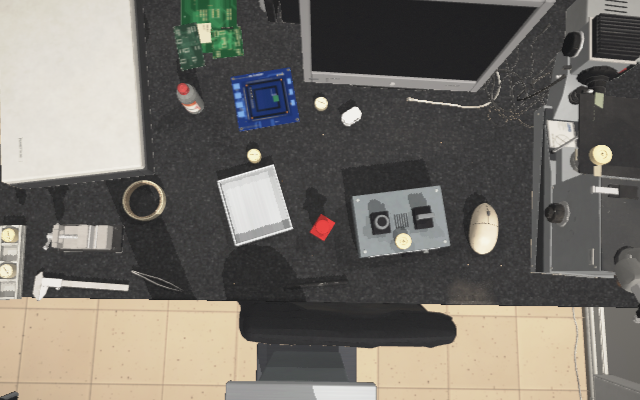

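View pics/side0.png

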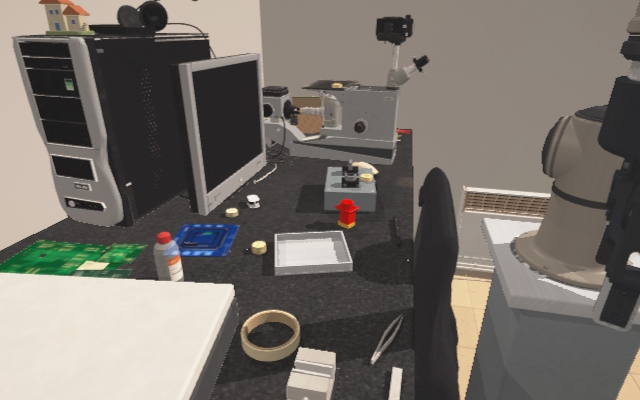

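Run:
```python
import cv2
i=cv2.imread('pics/top0.png')[170:280,290:470]; cv2.imwrite('pics/top0c.png',cv2.resize(i,None,fx=4.4,fy=4.4,interpolation=cv2.INTER_CUBIC))
```

```text
(no output)
```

View pics/top0c.png

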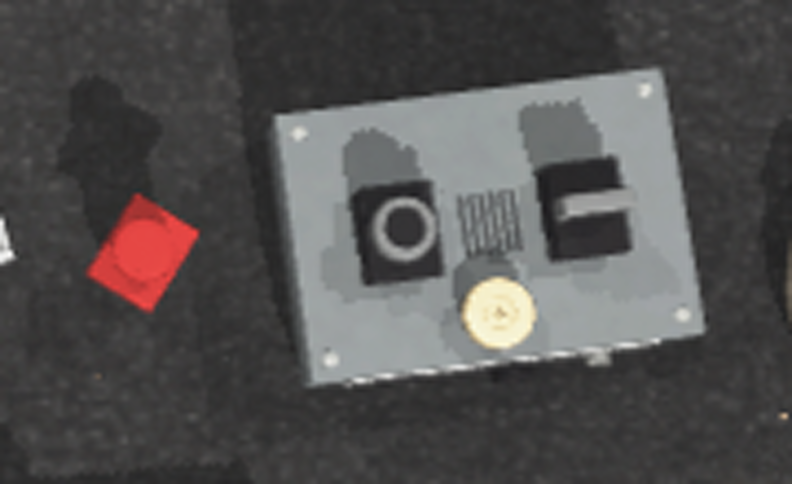

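```bash
cat >> h.py <<'E'
def bp(p,uv,z=None,ax=2):
    d=p['R'].T@np.array([(uv[0]-p['cx'])/p['fx'],(uv[1]-p['cy'])/p['fy'],1.]); c=-p['R'].T@p['t']
    return c+d*(z-c[ax])/d[ax]
E
python3 - <<'E'
from h import *
p=manip.capture('top'); q=manip.capture('side')
C=[bp(p,(290+(u+.5)/4.4-.5,170+(v+.5)/4.4-.5),56) for u,v in [(275,115),(660,68),(705,330),(308,385)]]
C=np.array(C);print(C.round(1)); print('centre',C.mean(0))
for a,b in [(0,1),(3,2)]:
    d=C[a]-C[b]; print('yaw',np.degrees(np.arctan2(-d[0],d[1])),np.linalg.norm(d))
for a,b in [(1,2),(0,3)]:
    d=C[a]-C[b]; print('yaw',np.degrees(np.arctan2(d[1],d[0])),np.linalg.norm(d))
for (u,v),z in [((557,212),93),((634,200),93),((595,205),93)]: print('bar',bp(p,(290+u/4.4,170+v/4.4),z).round(1))
for l in ['bar_carrier_grip','supply','tray_in']:
    m=manip.outline_of(l,p)
    for r in m[:1]:
        cs,_=cv2.findContours(r['pixels'].astype(np.uint8),0,2); c=max(cs,key=cv2.contourArea)
        print(l,r['confidence'],cv2.minAreaRect(c))
for u in (240,345,455): print('chair table-level',bp(p,(u,300),0).round())
for uv in [(437,170),(420,260),(455,300)]: print('chair top', bp(q,uv,290,0).round())
E
```

```text
[[ 544.5 -100.1   56. ]
 [ 571.9 -287.6   56. ]
 [ 444.8 -306.9   56. ]
 [ 415.  -117.1   56. ]]
centre [ 494.02640424 -202.9399251    56.        ]
yaw 8.318652914537145 189.4880189221161
yaw 8.934697154546678 192.1446196479075
yaw 8.624492271474763 128.53436949964183
yaw 7.459097791022123 130.61313528487847
bar [ 494.6 -229.1   93. ]
bar [ 500.9 -265.    93. ]
bar [ 498.2 -246.8   93. ]
bar_carrier_grip 0.7 ((380.6699523925781, 222.19000244140625), (22.06173324584961, 17.111984252929688), 81.8698959350586)
supply 0.94 ((399.91461181640625, 223.23171997070312), (66.9215087890625, 94.52938842773438), 83.6598129272461)
tray_in 0.61 ((254.93121337890625, 204.27066040039062), (69.25084686279297, 60.82197189331055), 73.3007583618164)
chair table-level [320. 136.   0.]
chair table-level [324. -91.   0.]
chair table-level [ 328. -332.    0.]
chair top [290.   2. 170.]
chair top [ 290. -105. -114.]
chair top [290. 397. 149.]
```

Request:
play_rows --pt "0.8 -1 0 -0.087 -1" --pt "0.8 -1 0 -0.087 -1" --pt "0.8 -1 0 -0.087 -1" --pt "0.8 -1 0 -0.087 -1" --pt "0.8 -1 0 -0.087 -1" --pt "0.8 -1 0 -0.087 -1" --pt "0.8 -1 0 -0.087 -1" --pt "0.8 -1 0 -0.087 -1" --pt "0.8 -1 0 -0.087 -1" --pt "0.8 -1 0 -0.087 -1" --pt "0.8 -1 0 -0.087 -1" --pt "0.8 -1 0 -0.087 -1"

```text
time: 1.95
tool_pos: [484.9, 125.6, 231.5]
ee_rot: [0.656, 0.755, 0.0, 0.0]
force: [0.2, -0.5, 0.4]
gripper_width: 85.3
```

Request:
play_rows --pt "0.05 -1 0 0.006 -1" --pt "0.05 -1 0 0 -1" --pt "0.05 -1 0 0 -1" --pt "0.05 -1 0 0 -1" --pt "0.05 -1 0 0 -1" --pt "0.05 -1 0 0 -1" --pt "0.05 -1 0 0 -1" --pt "0.05 -1 0 0 -1" --pt "0.05 -1 0 0 -1" --pt "0.02 -1 0 0 -1" --pt "0 -1 0 0 -1" --pt "0 -1 -1 0 -1"

```text
time: 3.15
tool_pos: [500.1, -235.5, 204.6]
ee_rot: [0.652, 0.758, 0.001, 0.004]
force: [0.6, -0.6, -0.4]
gripper_width: 85.6
```

Run:
```python
from h import *
w=manip.capture('wrist'); save(w,'w1'); s=manip.sense(); print(s['tool_pos'],s['ee_rot'],w['fx'],w['cx'],w['cy'],w['R'].round(3).tolist(),w['t'])
for r in manip.place_of('bar_carrier_grip',w): print(r)
```

```text
[ 497.01930975 -237.93226618  197.17688234] [ 6.53010392e-01  7.57347810e-01 -1.15264991e-03 -6.27795159e-04] 309.70691628693146 316.4036307464496 201.17086162449104 [[0.989, 0.149, 0.007], [0.14, -0.943, 0.302], [0.052, -0.298, -0.953]] [-461.8731843  -324.36747075  258.21169203]
{'xyz': [502.2, -251.8, 79.7], 'confidence': 0.55}
```

View pics/w1.png

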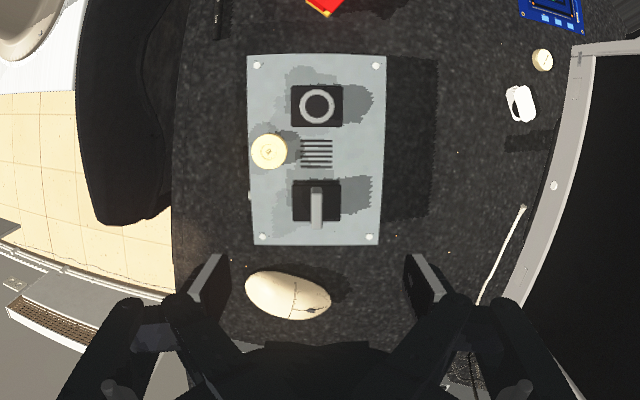

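```bash
cat >> h.py <<'E'
def bpw(p,uv,z):
    d=np.array([uv[0]-p['cx'],uv[1]-p['cy']]); r=np.hypot(*d); th=r/p['fx']
    d=p['R'].T@np.array([*(np.sin(th)*d/r),np.cos(th)]); c=-p['R'].T@p['t']
    return c+d*(z-c[2])/d[2]
E
python3 - <<'E'
from h import *
i=cv2.imread('pics/w1.png')[165:255,240:400]; cv2.imwrite('pics/w1c.png',cv2.resize(i,None,fx=5,fy=5,interpolation=cv2.INTER_CUBIC))
E
```

```text
(no output)
```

View pics/w1c.png

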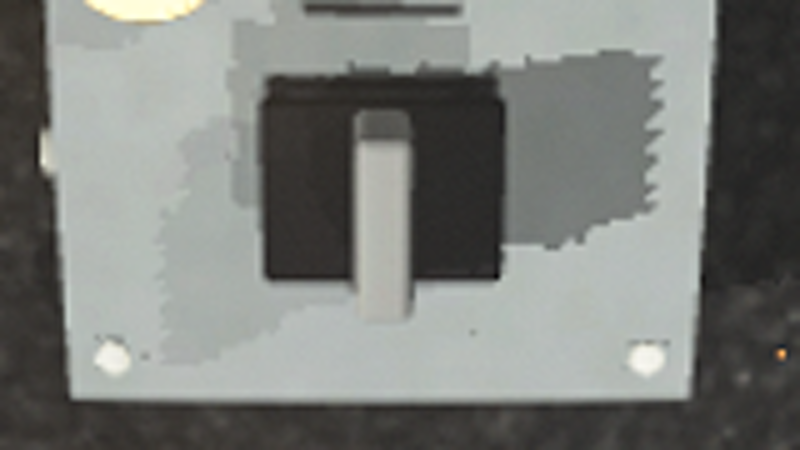

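Run:
```python
from h import *
w=manip.capture('wrist')
f=lambda u,v,z:bpw(w,(240+(u+.5)/5-.5,165+(v+.5)/5-.5),z)
# frame at picture w1 was moving slightly; compare
save(w,'w2'); print(manip.sense()['tool_pos'])
for u,v,z in [(357,140,93),(408,140,93),(359,320,93),(409,320,93),(262,98,71),(504,98,71),(265,280,71),(500,280,71)]: print(f(u,v,z).round(1))
a=cv2.imread('pics/w1.png').astype(int);b=cv2.imread('pics/w2.png').astype(int);print(abs(a-b)[60:240,240:390].mean())
```

```text
[ 497.03293129 -233.82310461  199.44654155]
[ 491.7 -229.7   93. ]
[ 500.1 -228.4   93. ]
[ 496.6 -261.6   93. ]
[ 505.1 -260.3   93. ]
[ 474.  -230.5   71. ]
[ 517.2 -224.1   71. ]
[ 478.9 -265.2   71. ]
[ 522.3 -258.7   71. ]
29.243148148148148
```

Run:
```python
from h import *
w=manip.capture('wrist'); save(w,'w3'); np.savez('w3.npz',**{k:w[k] for k in ['fx','cx','cy','R','t']})
s=manip.sense();print(s['tool_pos'],abs(s['joint_velocities']).max())
i=cv2.imread('pics/w3.png')[165:255,240:400]; cv2.imwrite('pics/w3c.png',cv2.resize(i,None,fx=5,fy=5,interpolation=cv2.INTER_CUBIC))
```

```text
[ 497.70877124 -233.0294181   200.68920125] 0.02883750239837243
```

View pics/w3c.png

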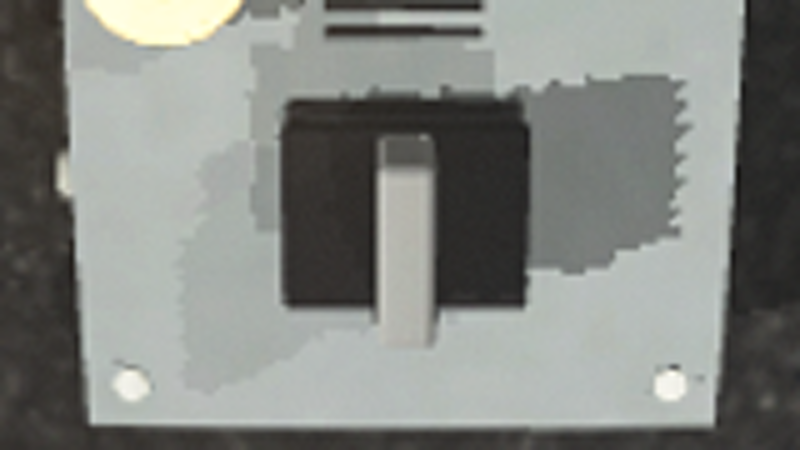

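Run:
```python
from h import *
w=np.load('w3.npz')
f=lambda u,v,z:bpw(w,(240+(u+.5)/5-.5,165+(v+.5)/5-.5),z)
B=np.array([f(*a) for a in [(378,167,93),(434,167,93),(379,346,93),(434,346,93)]]);F=np.array([f(*a) for a in[(282,124,71),(527,124,71),(285,306,71),(524,306,71)]])
print(B.round(1),B.mean(0),F.round(1),F.mean(0))
d=B[:2].mean(0)-B[2:].mean(0);print(np.degrees(np.arctan2(-d[0],d[1])))
```

```text
[[ 496.6 -232.7   93. ]
 [ 505.9 -231.4   93. ]
 [ 501.5 -265.    93. ]
 [ 511.1 -263.6   93. ]] [ 503.79790442 -248.19748594   93.        ] [[ 479.  -233.7   71. ]
 [ 523.1 -227.1   71. ]
 [ 484.  -268.9   71. ]
 [ 528.7 -262.3   71. ]] [ 503.7034518  -247.99623755   71.        ]
8.8469902756482
```

Request:
play_rows --pt "0.1 -0.3 0 0 0" --pt "0.05 -0.2 -0.2 0 0" --pt "0 0 -0.8 0 0" --pt "0 0 -0.8 0 0" --pt "0 0 -0.7 0 0" --pt "0 0 -0.6 0 0" --pt "0 0 -0.3 0 0" --pt "0 0 0 0 0" --pt "0 0 0 0 0" --pt "0 0 0 0 0" --grip_force 40

```text
time: 4.35
tool_pos: [503.4, -248.3, 100.5]
ee_rot: [0.652, 0.758, 0.0, 0.001]
force: [1.0, -0.2, -0.9]
gripper_width: 42.8
```

Run:
```python
from h import *
w=manip.capture('wrist'); save(w,'w4'); q=manip.capture('side'); i=q['img'][120:230,280:440,::-1]; cv2.imwrite('pics/s4.png',cv2.resize(i,None,fx=5,fy=5,interpolation=cv2.INTER_CUBIC))
s=manip.sense();print(s['tool_pos'],s['ee_rot'],s['time'])
```

```text
[ 503.17859179 -248.25405298  100.28381703] [6.52091735e-01 7.58139451e-01 1.31518904e-04 9.61559981e-04] 4.45
```

View pics/w4.png

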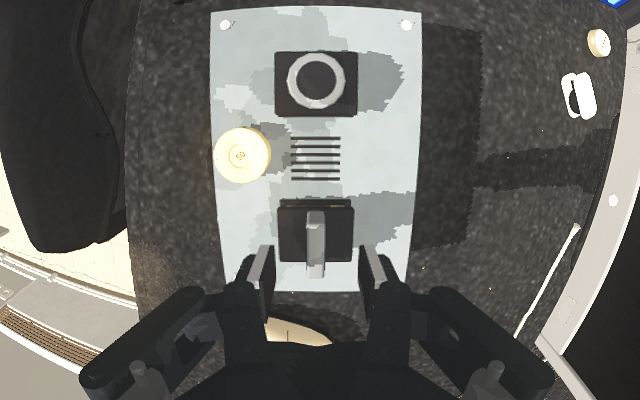

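View pics/s4.png

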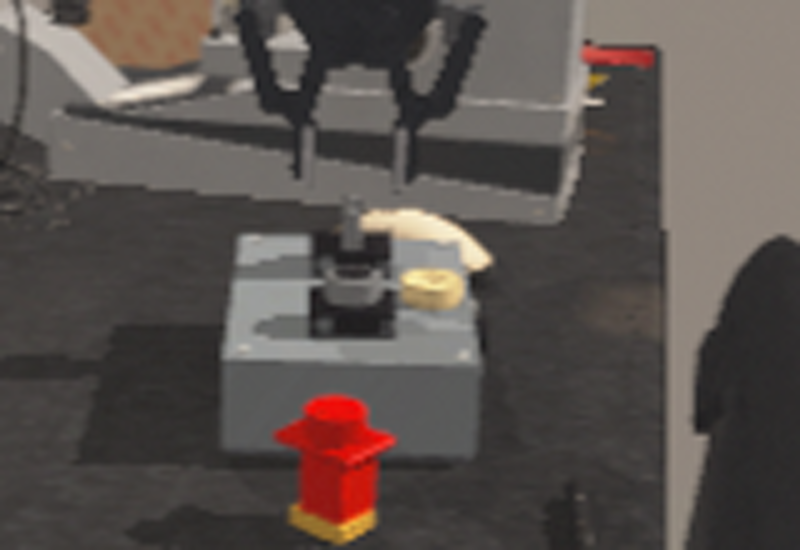

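Request:
play_rows --pt "0 0 -0.4 0 0" --pt "0 0 -0.4 0 0" --pt "0 0 -0.1 0 0" --pt "0 0 0 0 0.5" --pt "0 0 0 0 1" --pt "0 0 0 0 1" --pt "0 0 0 0 1" --pt "0 0 0 0 1" --pt "0 0 0 0 1" --pt "0 0 0 0 1" --grip_force 40

```text
time: 5.45
tool_pos: [502.7, -248.1, 72.5]
ee_rot: [0.652, 0.758, -0.0, 0.0]
force: [-0.8, 0.2, -0.0]
gripper_width: 9.3
```

Request:
play_rows --pt "0 0 -0.05 0 1" --pt "0 0 -0.05 0 1" --pt "0 0 -0.04 0 1" --pt "0 0 0 0 1" --pt "0 0 0 0 1"

```text
time: 5.95
tool_pos: [502.7, -248.1, 68.6]
ee_rot: [0.652, 0.758, -0.0, 0.0]
force: [-2.4, 0.4, 4.8]
gripper_width: 9.0
```

Request:
play_rows --pt "0 0 -0.03 0 1" --pt "0 0 0 0 1" --pt "0 0 0 0 1"

```text
time: 6.25
tool_pos: [502.7, -248.1, 67.8]
ee_rot: [0.652, 0.758, -0.0, 0.0]
force: [-2.8, -0.7, 5.5]
gripper_width: 9.4
```

Request:
play_rows --pt "0 0 -0.03 0 1" --pt "0 0 0 0 1" --pt "0 0 0 0 1"

```text
time: 6.55
tool_pos: [502.8, -248.1, 67.1]
ee_rot: [0.652, 0.758, 0.0, 0.0]
force: [-3.1, 0.6, 7.6]
gripper_width: 9.2
```

Request:
play_rows --pt "0 0 -0.03 0 1" --pt "0 0 0 0 1" --pt "0 0 0 0 1"

```text
time: 6.85
tool_pos: [502.9, -248.2, 67.0]
ee_rot: [0.652, 0.758, 0.0, 0.001]
force: [-3.8, 1.5, 14.4]
gripper_width: 9.3
```

Force jumped to 14 N with no travel: at the stop, so the latch is open. Now let up, watching the force.

Request:
play_rows --pt "0 0 0.1 0 1" --pt "0 0 0.15 0 1" --pt "0 0 0.15 0 1" --pt "0 0 0 0 1" --pt "0 0 0 0 1"

```text
time: 7.35
tool_pos: [503.0, -248.1, 77.6]
ee_rot: [0.652, 0.758, 0.0, 0.0]
force: [-1.2, -0.6, 2.6]
gripper_width: 9.2
```

Request:
play_rows --pt "0 0 0.2 0 1" --pt "0 0 0.2 0 1" --pt "0 0 0.1 0 1" --pt "0 0 0 0 1" --pt "0 0 0 0 1"

```text
time: 7.85
tool_pos: [502.6, -247.9, 92.4]
ee_rot: [0.652, 0.758, 0.0, -0.0]
force: [0.3, 0.3, -1.2]
gripper_width: 9.1
```

Run:
```python
from h import *
q=manip.capture('side'); i=q['img'][120:230,280:440,::-1]; cv2.imwrite('pics/s5.png',cv2.resize(i,None,fx=5,fy=5,interpolation=cv2.INTER_CUBIC))
```

```text
(no output)
```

View pics/s5.png

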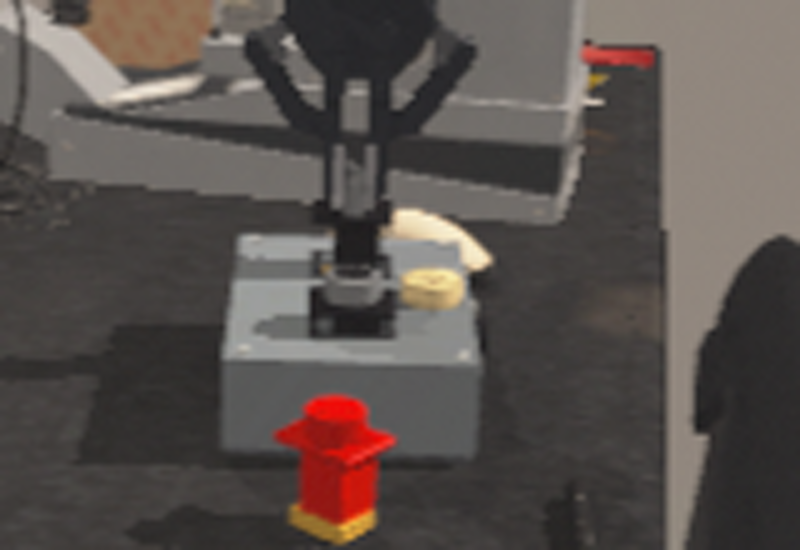

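Request:
play_rows --pt "0 0 0.3 0 1" --pt "0 0 0.6 0 1" --pt "0 0 0.8 0 1" --pt "0 0 0.8 0 1" --pt "0 0 0.5 0 1" --pt "0 0 0 0 1"

```text
time: 8.5
tool_pos: [503.8, -248.7, 185.2]
ee_rot: [0.652, 0.758, 0.0, 0.003]
force: [0.2, 0.2, -1.0]
gripper_width: 9.1
```

Run:
```python
from h import *
q=manip.capture('side'); save(q,'s6'); p=manip.capture('top')
i=p['img'][150:290,200:420,::-1]; cv2.imwrite('pics/t6.png',cv2.resize(i,None,fx=3.6,fy=3.6,interpolation=cv2.INTER_CUBIC))
C=np.array([bp(p,a,20) for a in [(218,191),(273,165),(292,228),(235,245)]]);print(C.round(),C.mean(0))
for r in manip.place_of('tray_in',q)+manip.place_of('tray_in',p)+manip.place_of('bar_carrier_grip',q)+manip.place_of('round_carrier_grip',q): print(r)
print(manip.sense()['time'])
```

```text
[[555. 192.  20.]
 [616.  74.  20.]
 [477.  27.  20.]
 [437. 149.  20.]] [521.2008565  110.65322346  20.        ]
{'xyz': [527.2, 111.3, 1.4], 'confidence': 0.9}
{'xyz': [529.0, 110.4, 8.9], 'confidence': 0.91}
{'xyz': [495.7, -207.3, -0.5], 'confidence': 0.62}
{'xyz': [503.7, -252.5, 193.5], 'confidence': 0.58}
{'xyz': [493.5, -160.2, 86.5], 'confidence': 0.59}
{'xyz': [478.5, -37.5, 60.5], 'confidence': 0.59}
8.8
```

View pics/s6.png

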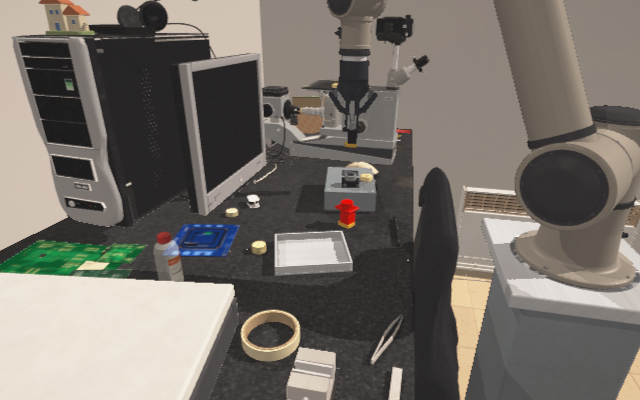

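View pics/t6.png

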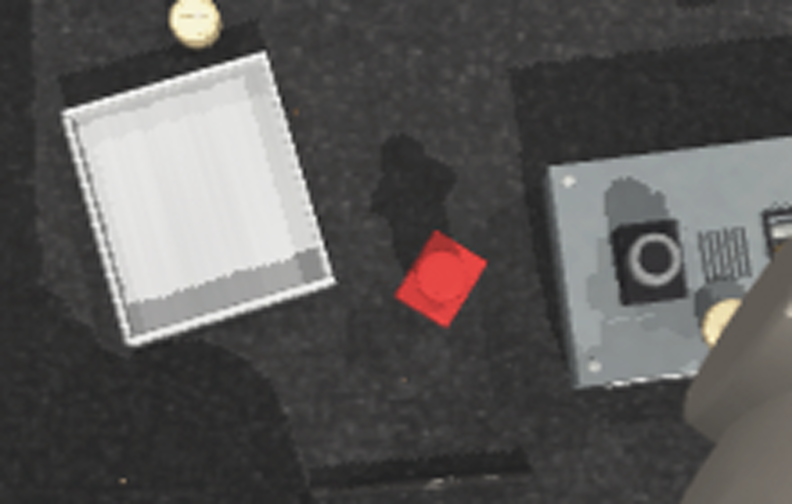

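Request:
play_rows --pt "0 0.5 0 0 1" --pt "0.07 1 0 0 1" --pt "0.07 1 0 0 1" --pt "0.07 1 0 0 1" --pt "0.07 1 0 0 1" --pt "0.07 1 0 0 1" --pt "0.07 1 0 0 1" --pt "0.07 1 0 0 1" --pt "0.07 1 0 0 1" --pt "0.07 1 0 0 1" --pt "0.07 1 0 0 1" --pt "0.07 1 0 0 1"

```text
time: 10.0
tool_pos: [524.9, 99.2, 182.1]
ee_rot: [0.652, 0.758, -0.0, -0.0]
force: [-0.2, 0.4, -0.4]
gripper_width: 9.0
```

Request:
play_rows --pt "0.03 0.5 0 0 1" --pt "0 0 -0.5 0 1" --pt "0 0 -1 0 1" --pt "0 0 -1 0 1" --pt "0 0 -0.7 0 1" --pt "0 0 -0.3 0 1" --pt "0 0 0 0 1" --pt "0 0 0 0 1" --pt "0 0 0 0 1"

```text
time: 10.9
tool_pos: [527.5, 112.1, 78.7]
ee_rot: [0.652, 0.758, 0.001, 0.001]
force: [1.1, -0.6, -1.0]
gripper_width: 8.7
```

Run:
```python
from h import *
q=manip.capture('side'); i=q['img'][130:290,220:400,::-1]; cv2.imwrite('pics/s7.png',cv2.resize(i,None,fx=3.6,fy=3.6,interpolation=cv2.INTER_CUBIC))
w=manip.capture('wrist'); save(w,'w7')
print(manip.sense()['time'],manip.sense()['tool_pos'])
```

```text
11.0 [527.31982765 112.05322821  78.5099355 ]
```

View pics/s7.png

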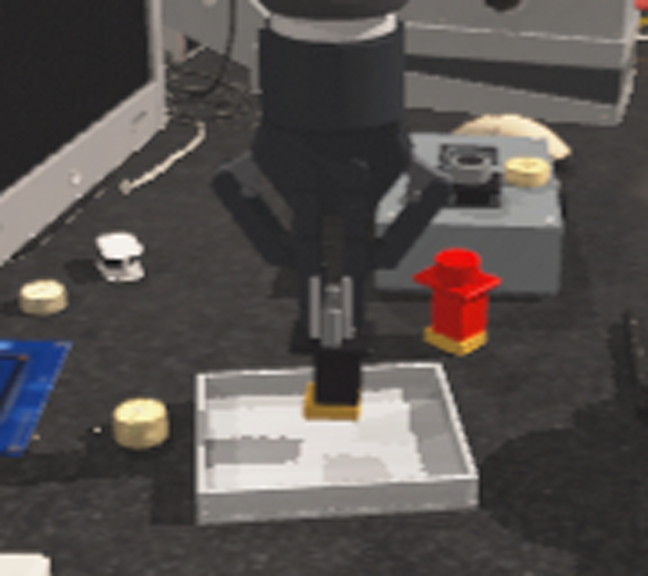

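View pics/w7.png

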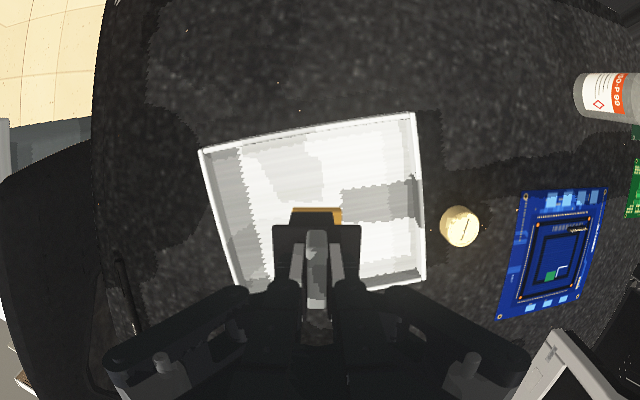

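Request:
play_rows --pt "0 0 -0.3 0 1" --pt "0 0 -0.2 0 1" --pt "0 0 -0.1 0 1" --pt "0 0 0 0 1" --pt "0 0 0 0 1"

```text
time: 11.5
tool_pos: [526.7, 112.0, 59.3]
ee_rot: [0.652, 0.758, -0.0, -0.0]
force: [0.6, -0.3, 0.1]
gripper_width: 9.2
```

Request:
play_rows --pt "0 0 -0.05 0 1" --pt "0 0 -0.05 0 1" --pt "0 0 0 0 1" --pt "0 0 0 0 1"

```text
time: 11.9
tool_pos: [526.7, 112.0, 56.4]
ee_rot: [0.652, 0.758, 0.0, 0.0]
force: [0.3, 0.0, -1.4]
gripper_width: 8.7
```

Request:
play_rows --pt "0 0 -0.05 0 1" --pt "0 0 0 0 1" --pt "0 0 0 0 1"

```text
time: 12.2
tool_pos: [526.7, 112.0, 54.9]
ee_rot: [0.652, 0.758, 0.0, 0.0]
force: [-0.2, 0.3, -0.0]
gripper_width: 9.1
```

Request:
play_rows --pt "0 0 -0.04 0 1" --pt "0 0 0 0 1" --pt "0 0 0 0 1"

```text
time: 12.5
tool_pos: [526.9, 112.1, 54.1]
ee_rot: [0.652, 0.758, 0.0, 0.0]
force: [-1.2, 0.4, 4.1]
gripper_width: 8.9
```

Request:
play_rows --pt "0 0 0.02 0 1" --pt "0 0 0 0 0.6" --pt "0 0 0 0 0.3" --pt "0 0 0 0 0" --pt "0 0 0 0 0" --pt "0 0 0 0 0" --pt "0 0 0.2 0 0" --pt "0 0 0.6 0 0" --pt "0 0 1 0 0" --pt "0 0 1 0 0" --pt "0 0 0.6 0 0" --pt "0 0 0 0 0"

```text
time: 13.7
tool_pos: [528.3, 112.2, 159.5]
ee_rot: [0.652, 0.758, 0.002, 0.002]
force: [0.3, -0.2, 0.1]
gripper_width: 42.6
```

Run:
```python
from h import *
q=manip.capture('side'); i=q['img'][130:290,220:400,::-1]; cv2.imwrite('pics/s8.png',cv2.resize(i,None,fx=3.6,fy=3.6,interpolation=cv2.INTER_CUBIC))
w=manip.capture('wrist'); save(w,'w8')
for P in (q,w):
  for l in ['bar_carrier_grip','round_carrier_grip','tray_in']:
    for r in manip.place_of(l,P): print(l,r)
s=manip.sense();print(s['time'],s['tool_pos'],s['force'])
```

```text
bar_carrier_grip {'xyz': [527.9, 113.3, 61.2], 'confidence': 0.92}
round_carrier_grip {'xyz': [492.8, -157.4, 82.9], 'confidence': 0.67}
round_carrier_grip {'xyz': [473.6, -37.7, 60.1], 'confidence': 0.66}
round_carrier_grip {'xyz': [493.6, -203.6, 1.3], 'confidence': 0.63}
tray_in {'xyz': [527.1, 114.4, 2.6], 'confidence': 0.66}
bar_carrier_grip {'xyz': [528.0, 111.6, 58.7], 'confidence': 0.73}
tray_in {'xyz': [529.8, 110.9, 2.4], 'confidence': 0.86}
14.1 [526.26057256 111.98901995 155.3960013 ] [ 0.63196645  0.08694302 -0.27163709]
```

View pics/s8.png

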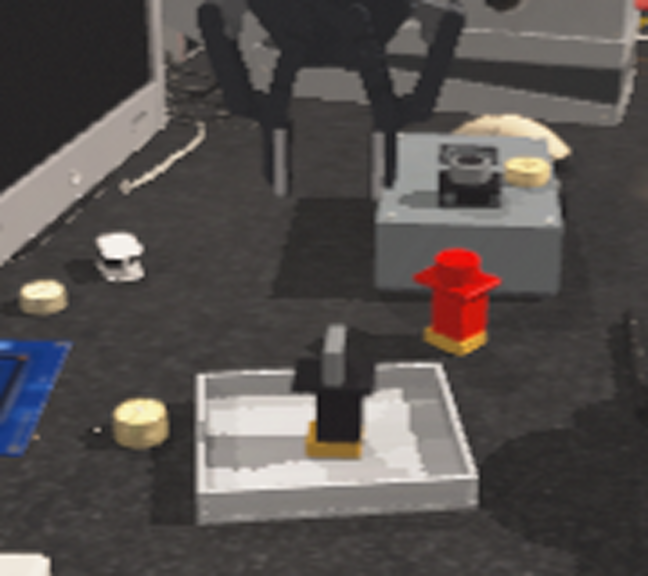

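View pics/w8.png

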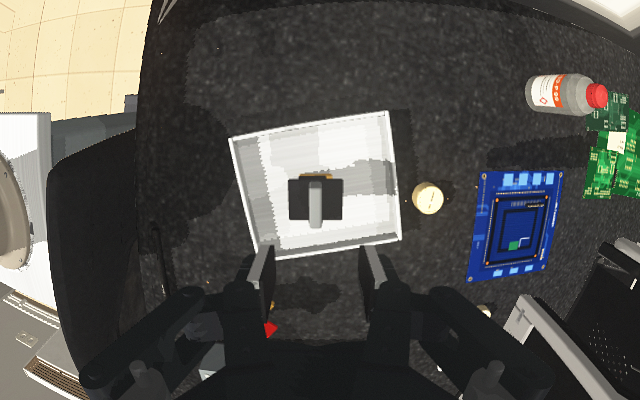

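The carrier stands upright mid-tray (side crop 335,400; wrist 316,200), the gripper is clear of it, and the round carrier is still seated.

```bash
python3 -c "
from h import *
print(manip.finish_job())"
```

```text
the job is handed in; nothing more can be done
None
```

The bar-grip carrier is out of the lamp supply and standing upright near the middle of the tray. The job was handed in at about 14 s, and the interface gives no verdict.

- **Release:** I gripped the bar and pushed down about 5.5 mm to the stop, where the force rose to 14 N with no further travel. The carrier then sprang up as I let it rise. I lifted it straight out and let go in the tray once the foot pressed on the floor with about 4 N.
- **Final position:** The networks put the grip point at (528, 112, about 60) mm, against a tray centre of about (528, 112, 2.5) mm. That makes it about 56–59 mm above the floor against the nominal 60. Network readings are good to about 4 mm.
- **Round-grip carrier:** It read z of about 83 mm against a latched height of 82 mm, so it is still seated.
- **Gripper:** It was clear, about 100 mm above the point where it let go.

**Disagreements:**
- Bar x came out between 498 and 504 mm depending on the camera, so I aimed at about 502.
- The networks also labelled the red look-alike as the round-grip carrier; I ignored it.
- A few network readings of the carriers landed on the supply itself. The pictures showed these were wrong.

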